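# Push the toppled blade stones upright

### The job

Two tall blade-shaped slates on wooden bases have toppled against the wooden display riser, one from each side. With the fingertips, gently push each one back up until it stands by itself on its four feet, about where its base is now. Do not grasp or lift them, and leave the small dark and green stones on stands beside the riser as they are.

Things in the scene. Friction and masses are not known exactly. Their poses are not given: they have to be found in the camera images.
- left_blade: left slate, on the +y (robot's left) side of the riser, nearer the robot; loose, about 0.3 to 0.55 kg. Dark stone blade in a wooden base, 302 mm high. Origin: centre of the base's underside; own z up the blade, own x towards the riser. Base 62 (x) by 100 (y) by 32 mm high with four feet. Starts tipped 0.72 rad (give or take 0.03) to own +x, on two feet, the blade across the riser's top edge. Centre of mass at own z = 63 mm.
- left_blade_tip (a point): point inside the pointed upper end of the left slate, own (0, 0, 295) mm, 7 mm short of the end; at the start it juts out past the riser's top, about 0.2 m up. The blade is 12 mm thick (flat faces at own x = +6 and -6 mm), 62 mm wide (own y) at own z = 65 mm, tapering to about 6 mm here. From its underside, 1 to 3 N here raises the slate, with the tip moving on an arc about the low feet.
- left_blade_low_feet (a point): own (27, 0, 0) mm of the left slate: outer edge of the two feet it rests on, on the table at the start; the line along own y about which it tips. Pushed back, it balances at about 0.4 rad from upright; nearer than that it falls onto all four feet by itself and rocks for a moment; pushed fast it may topple the other way.
- left_blade_high_feet (a point): own (-27, 0, 0) mm of the left slate: outer edge of the other two feet; raised at the start, on the table when the slate stands.
- right_blade: right slate, on the -y (right) side, farther from the robot; loose, about 0.3 to 0.55 kg. Dark stone blade in a wooden base, 302 mm high. Origin: centre of the base's underside; own z up the blade, own x towards the riser. Base 62 (x) by 100 (y) by 32 mm high with four feet. Starts tipped 0.79 rad (give or take 0.03) to own +x, on two feet, the blade across the riser's top edge. Centre of mass at own z = 63 mm.
- right_blade_tip (a point): point inside the pointed upper end of the right slate, own (0, 0, 295) mm, 7 mm short of the end; at the start it juts out past the riser's top, about 0.2 m up. The blade is 12 mm thick (flat faces at own x = +6 and -6 mm), 62 mm wide (own y) at own z = 65 mm, tapering to about 6 mm here. From its underside, 1 to 3 N here raises the slate, with the tip moving on an arc about the low feet.
- right_blade_low_feet (a point): own (27, 0, 0) mm of the right slate: outer edge of the two feet it rests on, on the table at the start; the line along own y about which it tips. Pushed back, it balances at about 0.4 rad from upright; nearer than that it falls onto all four feet by itself and rocks for a moment; pushed fast it may topple the other way.
- right_blade_high_feet (a point): own (-27, 0, 0) mm of the right slate: outer edge of the other two feet; raised at the start, on the table when the slate stands.
- riser: wooden display riser, a small bridge fixed to the table: 120 mm high, 300 mm long (own x), 70 mm wide (own y). Origin on the table under its centre; own x points about to world +x, within 0.25 rad. The left slate leans on its +y top edge 75 mm along own -x, the right one on its -y top edge 75 mm along own +x (give or take 12 mm).
- dark_stone: bystander: loose dark viewing stone on a round wooden stand, 46x59x102 mm, beside the riser on the left slate's side, farther from the robot; origin centre of its underside; easily knocked over
- green_stone: bystander: loose green pointed viewing stone on a round wooden stand, 43x56x88 mm, beside the riser on the right slate's side, nearer the robot; origin centre of its underside; easily knocked over

How it is judged:
At the end, for the whole second after the job is handed in: Both slates stand upright (within 0.06 rad) and at rest with all feet on the table (within 5 mm), the feet they had tipped onto within 60 mm of where they were at the start; the dark and the green stone still stand (angle between each of left_blade, right_blade's own z axis and vertical below 0.06 rad and height (world z) of each of left_blade_low_feet, left_blade_high_feet, right_blade_low_feet, right_blade_high_feet below 0.005 m and distance of each of left_blade_low_feet, right_blade_low_feet from where it was at the start of the episode below 0.06 m and linear speed of each of left_blade, right_blade below 0.02 m/s and angular speed of each of left_blade, right_blade below 0.1 rad/s and angle between each of dark_stone, green_stone's own z axis and vertical below 0.1 rad); the robot touches nothing.
It fails at once if a slate is lifted clear of the table (height (world z) of each of left_blade_low_feet, left_blade_high_feet above 0.012 m or height (world z) of each of right_blade_low_feet, right_blade_high_feet above 0.012 m).
It fails at once if a slate is pressed or squeezed with more than 30 N (contact force between the fingers and left_blade above 30 N or contact force between the fingers and right_blade above 30 N).
It fails at once if the dark stone is pushed away or knocked over (distance of dark_stone from where it was at the start of the episode above 0.02 m or angle between dark_stone's own z axis and vertical above 0.3 rad).
It fails at once if the green stone is pushed away or knocked over (distance of green_stone from where it was at the start of the episode above 0.02 m or angle between green_stone's own z axis and vertical above 0.3 rad).
It also fails if it takes over 50 s, if anything falls off the work surface, if the arm or the gripper's body presses on something with over 40 N, if the wrist force passes 120 N, or if a joint passes its speed limit or range.

### The arm

A 6-joint arm with a two-finger parallel gripper is mounted at the origin on a cart in front of the work surface, level with it; the furniture and walls round the work are solid. World frame = base frame: x ahead of the robot, y to its left, z up, the work surface at z = 0. Lengths are in m, angles in rad, forces in N, time in s.
With the tool pointing down it reaches from about 0.3 to 0.775 m from the base axis. Payload 14.6 kg.
Tool frame: the origin (TCP) lies at the very end of the fingers, on their centre line; the grasp point (between the pads) lies 19 mm behind it; x points along the fingers, y is the direction in which the jaws open and shut, and the axes are right-handed (so a half turn about x gives the same grasp; the last joint's range is limited). The gripper opens to 85 mm and grips with 20 to 120 N. Pads are 22 mm wide; open, the fingers measure 114 mm over their backs; the gripper's body (76 mm by 85 mm) begins 54 mm behind the grasp point. The pads swing forward as they close: fully open they stand 13 mm farther back than shut.
Start: joints at [-1.3, 0.3, 1.521, -0, 1.321, -0.067], TCP at [0.182, -0.519, 0.231] pointing down, gripper open.
Joint ranges: [-3.03, 3.03], [-0.79, 2.21], [0.23, 2.52], [-1.04, 4.18], [0, 3.07], [-2.55, 2.55]. Speed limits (rad/s): [2.22, 2.22, 2.57, 3.14, 3.14, 3.14].

### API

Orientations are given as [roll, pitch, yaw] about the fixed x, y, z axes, in that order (R = Rz(yaw) Ry(pitch) Rx(roll)).
In Python, from station import read_state, grab_frame, calibration, finish_job gives the robot as it stands.
- The arm moves only by the shell command python3 -m handwheel 'ROWS'. ROWS is JSON, a list of rows, each an object with "dp": the shift along the world's x, y, z in mm, a list of three; "angular": the turn, a rotation vector about the world's x, y, z in rad, a list of three; "gripper": the gripper command: -1 is fully open, 1 is shut, values between are in proportion. In form: [{"dp": [tx, ty, tz], "angular": [rx, ry, rz], "gripper": gripper}, ...]. A call has 1 to 20 rows; each row is the pose to reach, as a shift and turn from the pose commanded when the call began; what a row does not reach only later rows make up. A row lasts 1/10 s, in which the tool goes at most 50 mm and 8.59 degrees, less where a joint would pass 70% of its speed; a pose out of reach is approached as far as the arm can. A call with a gripper value outside its range is refused whole. The fingers move at their own pace and stop on an object; the grip force is fixed at half the most. Time passes only in rows, so rows that repeat a pose let the fingers close. It gives the time, the measured TCP pose, the force and the opening at its end, in the units of the state.
- read_state(): the state, without advancing time (a new reading comes with each control period).
- grab_frame(name): name is "scene" or "top" or "wrist"; returns (picture, depth): 420x560x3 uint8, red, green, blue; 420x560 float32, m along the optical axis (not along the pixel's ray), 0 where there is no reading.
- calibration(name): a dict with "fov_y" (degrees; the focal length in pixels is half the picture's height over the tangent of half this angle, whatever the lens; pixels are square), "cx", "cy" (the principal point, pixels), "rvec" (rotation vector, rad) and "tvec" (3), from world to camera coordinates, as OpenCV has them. Camera axes: x right, y down, z forward; pixel columns grow to the right and rows downward; lengths in m; the calibration is good to about 2 mm. A picture is of the moment at which its call begins: read the wrist's pose just before it. calibration takes no time and is no camera call; for the wrist camera it gives the pose at the moment of the call.
- finish_job(): hands the job in, once; it reports no verdict.
The state is a dict: "t": time; "joints": joint angles; "qvel": joint speeds; "joint_efforts": joint torques, N m; "eef_pos": TCP position; "ee_rot": TCP orientation; "ft_force": force on the tool from outside, world axes, zero at the start; "wrist_torque": the same for the moment, N m; "gripper_width": opening from 0.0 (shut) to 1.0 (fully open).
Only numpy, scipy, OpenCV 4.12 (cv2) and the standard library are available. Lean on these libraries where they do the work, as an engineer would, in place of code of your own. Each camera call takes 0.05 s, during which the arm holds its last target.

## Working session

There is one attempt and no reset: what is moved stays moved. The work goes in short steps, Python scripts to look and compute and a shell command to move; the robot and the scene stay as the last step left them, time stands still between calls to the robot, and variables do not carry over. Pictures are saved under pics/ and viewed, and the job is handed in when it is done.

```bash
ls; mkdir -p pics; cat > h.py <<'E'
import numpy as np, cv2
from station import *
def cam(n):
    c=calibration(n); f=210/np.tan(np.radians(c['fov_y'])/2)
    K=np.array([[f,0,c['cx']],[0,f,c['cy']],[0,0,1]]);R=cv2.Rodrigues(np.array(c['rvec'],float))[0]
    return K,R,np.array(c['tvec'],float)
def cloud(n,d):
    K,R,t=cam(n); v,u=np.mgrid[0:420,0:560]
    P=np.stack([(u-K[0,2])/K[0,0]*d,(v-K[1,2])/K[1,1]*d,d],-1)
    W=(P-t)@R
    W[d==0]=np.nan
    return W
def proj(n,p):
    K,R,t=cam(n); q=(R@np.asarray(p,float)+t); return (K@q)[:2]/q[2]
E
python3 - <<'E'
from h import *
print(read_state())
for n in ('scene','top'):
    p,d=grab_frame(n); cv2.imwrite(f'pics/{n}0.png',p[:,:,::-1]); np.save(f'{n}0.npy',cloud(n,d)); np.save(f'{n}0_rgb.npy',p)
    print(calibration(n))
E
```

```text
pics
{'t': 0.0, 'joints': array([-1.29958970e+00,  3.00466967e-01,  1.52162400e+00,  6.09120648e-06,
        1.32068989e+00, -6.65947217e-02]), 'qvel': array([ 0.00025637, -0.00091326,  0.00055796, -0.00038487,  0.0001769 ,
        0.00011387]), 'joint_efforts': array([-2.57026455e-03, -5.43502414e+01, -3.61794412e+01, -1.77774300e-04,
        4.05540835e-03, -6.35030528e-05]), 'eef_pos': array([ 0.18221226, -0.51867744,  0.23070543]), 'ee_rot': array([-1.64235639,  1.56960811,  1.8370361 ]), 'ft_force': array([0.24599616, 0.14903233, 0.48304537]), 'wrist_torque': array([ 0.02698355, -0.02511378, -0.04322494]), 'gripper_width': 1.0007400111375166}
{'fov_y': 44.4717481350725, 'cx': 281.29088884855025, 'cy': 210.1385088928721, 'rvec': array([ 1.23694917, -2.3891888 ,  0.84118189]), 'tvec': array([0.46687693, 0.35315259, 0.83857349])}
{'fov_y': 42.59949880142385, 'cx': 264.8807440162012, 'cy': 214.52330178856104, 'rvec': array([ 2.13476313, -2.11669798,  0.17222832]), 'tvec': array([0.18542686, 0.53597053, 0.90007316])}
```

```bash
python3 -m handwheel --help | head -20
```

```text
invalid input: not JSON, or not a number
```

View pics/scene0.png

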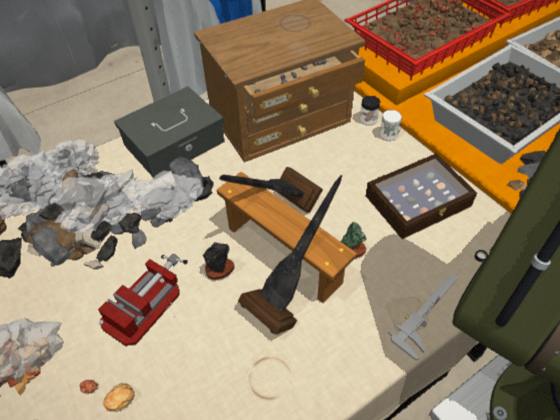

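View pics/top0.png

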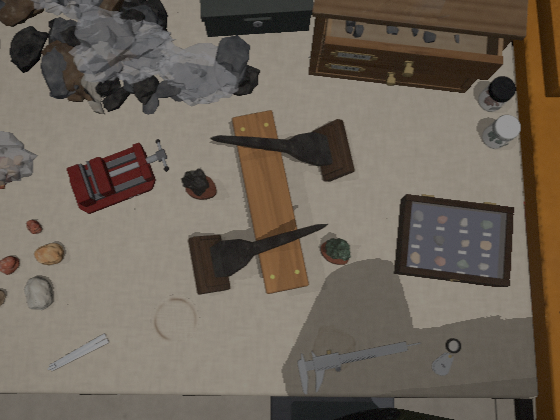

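The top view shows the left slate with its base at (210,263) and tip at (326,226), close to the green stone at (336,249). The right slate's base is at (338,150) and its tip at (213,138). The dark stone is at (198,183), and the riser runs from (255,118) to (285,285). Next I'll measure these.

```bash
python3 - <<'E'
from h import *
W=np.load('top0.npy'); S=np.load('scene0.npy')
def at(n,u,v): 
    A=W if n=='top' else S
    return np.round(np.nanmedian(A[v-1:v+2,u-1:u+2].reshape(-1,3),0),4)
for nm,u,v in [('Ltip',324,227),('Lt',310,231),('Lmid',280,241),('Lblade',235,256),('Lbase',203,262),('Rtip',215,138),('Rt',235,141),('Rmid',270,145),('Rbl',310,150),('green',337,245),('dark',196,180),('ris1',243,125),('ris2',268,118),('ris3',274,284),('ris4',300,278)]:
    print(nm,at('top',u,v))
# riser top
rgb=np.load('top0_rgb.npy').astype(int)
m=(abs(W[...,2]-0.12)<0.006)&(rgb[...,0]-rgb[...,2]>40)
v,u=np.nonzero(m); k=(u>225)&(u<315)&(v>105)&(v<300)
r=cv2.minAreaRect(W[v[k],u[k]][:,:2].astype(np.float32)); print('riser',r, cv2.boxPoints(r))
# stones, from both
for nm,(x0,x1,y0,y1) in {'dark':(175,220,160,205),'green':(315,355,230,270)}.items():
    q=W[y0:y1,x0:x1].reshape(-1,3); q=q[q[:,2]>0.012]; print(nm,np.round(np.nanmin(q,0),3),np.round(np.nanmax(q,0),3))
E
```

```text
Ltip [0.5183 0.0817 0.0006]
Lt [0.4798 0.1237 0.2256]
Lmid [0.471  0.1654 0.1812]
Lblade [0.4563 0.2381 0.095 ]
Lbase [0.4493 0.2954 0.0546]
Rtip [0.6152 0.2611 0.2299]
Rt [0.6184 0.2339 0.2049]
Rmid [0.6291 0.1816 0.1519]
Rbl [0.6413 0.1128 0.0845]
green [0.4775 0.0682 0.0814]
dark [0.5856 0.307  0.0902]
ris1 [0.6731 0.2271 0.12  ]
ris2 [0.6855 0.1854 0.1204]
ris3 [0.41   0.1736 0.1189]
ris4 [0.4197 0.1323 0.1205]
riser ((0.5485129952430725, 0.18297694623470306), (0.2992108166217804, 0.06877772510051727), 11.935033798217773) [[0.3950299  0.18568364]
 [0.40925336 0.11839271]
 [0.7019961  0.18027025]
 [0.68777263 0.24756119]]
dark [0.569 0.282 0.012] [0.611 0.338 0.102]
green [0.451 0.039 0.012] [0.495 0.117 0.233]
```

```bash
cat > fit.py <<'E'
from h import *
from scipy.optimize import least_squares
from scipy.spatial.transform import Rotation as Rt
RYAW=0.2083; RC=np.array([0.5485,0.183])
def toriser(P):
    c,s=np.cos(RYAW),np.sin(RYAW); q=P[:,:2]-RC
    return np.c_[q@[c,s],q@[-s,c],P[:,2]]
def sdbox(p,c,h):
    q=abs(p-c)-h; return np.linalg.norm(np.maximum(q,0),axis=1)+np.minimum(q.max(1),0)
def rot(yaw,tilt): return (Rt.from_euler('z',yaw)*Rt.from_euler('y',tilt)).as_matrix()
def model(p,P):
    x,y,yaw,t=p; R=rot(yaw,t)
    o=np.array([x,y,0])-R@np.array([.027,0,0]) # low-feet point
    q=(P-o)@R
    hw=np.clip(np.interp(q[:,2],[.032,.065,.295,.302],[.031,.031,.003,.002]),0,1)
    b=q.copy(); b[:,1]=np.sign(q[:,1])*np.maximum(abs(q[:,1])-hw,0)
    d1=sdbox(q,np.array([0,0,.016]),np.array([.031,.05,.016]))
    d2=np.sqrt(np.maximum(abs(q[:,0])-.006,0)**2+b[:,1]**2+np.maximum(q[:,2]-.302,0)**2)
    ins=(abs(q[:,0])<.006)&(b[:,1]==0); d2=np.where(ins,np.maximum(abs(q[:,0])-.006,abs(q[:,1])-hw),d2)
    return np.minimum(d1,d2),q
def fit(p0,P):
    for w in (.05,.02,.01):
        d,_=model(p0,P); k=abs(d)<w
        r=least_squares(lambda p:model(p,P[k])[0],p0,loss='soft_l1',f_scale=.003,x_scale=[.01,.01,.05,.05]); p0=r.x
    return p0,k.sum(),np.sqrt(np.mean(r.fun**2))
def points(W,rgb):
    P=W.reshape(-1,3); C=rgb.reshape(-1,3).astype(int)
    k=np.isfinite(P).all(1)&(P[:,2]>.008)&(P[:,2]<.33)&(P[:,0]>.35)&(P[:,0]<.75)&(P[:,1]>0)&(P[:,1]<.38)
    P=P[k]; r=toriser(P)
    return P[~((abs(r[:,0])<.155)&(abs(r[:,1])<.04)&(r[:,2]<.125))]
E
python3 - <<'E'
from fit import *
for n in ('top','scene','both'):
    P=np.vstack([points(np.load(f'{m}0.npy'),np.load(f'{m}0_rgb.npy')) for m in (('top','scene') if n=='both' else (n,))])
    for nm,p0 in (('L',[.455,.26,RYAW-np.pi/2,.72]),('R',[.645,.08,RYAW+np.pi/2,.79])):
        p,k,e=fit(np.array(p0),P); R=rot(p[2],p[3]); o=np.array([p[0],p[1],0])-R@[.027,0,0]
        print(n,nm,np.round(p,4),k,round(e,4),'tip',np.round(o+R@[0,0,.295],4),'riser yaw rel',p[2]-RYAW)
        tr=toriser((o+R@[0,0,.295])[None]);print('  tip in riser',np.round(tr,4))
E
```

```text
top L [ 0.4537  0.2752 -1.3658  0.6725] 3503 0.0032 tip [0.4868 0.1159 0.2476] riser yaw rel -1.5740638722635543
  tip in riser [[-0.0742 -0.0529  0.2476]]
top R [0.6574 0.0769 1.7763 0.7936] 3305 0.0023 tip [0.6184 0.2642 0.2261] riser yaw rel 1.5679867722065552
  tip in riser [[0.0852 0.065  0.2261]]
scene L [ 0.4502  0.278  -1.3631  0.725 ] 3515 0.0023 tip [0.4864 0.1063 0.2387] riser yaw rel -1.5713803391857337
  tip in riser [[-0.0766 -0.0622  0.2387]]
scene R [0.6544 0.075  1.7728 0.8037] 1696 0.0029 tip [0.6155 0.2647 0.2242] riser yaw rel 1.5644973434115161
  tip in riser [[0.0825 0.0661 0.2242]]
both L [ 0.451   0.2781 -1.3627  0.7243] 7018 0.0024 tip [0.4872 0.1066 0.2388] riser yaw rel -1.5709704754302178
  tip in riser [[-0.0758 -0.062   0.2388]]
both R [0.6559 0.0763 1.7766 0.7958] 5002 0.0026 tip [0.6167 0.2641 0.2257] riser yaw rel 1.5682721651179146
  tip in riser [[0.0835 0.0652 0.2257]]
```

```bash
python3 - <<'E'
from h import *
from scipy.spatial.transform import Rotation as Rt
s=read_state(); R=Rt.from_euler('xyz',s['ee_rot']).as_matrix(); print(R.round(3))
W=np.load('top0.npy')
for u,v in [(400,75),(360,60),(240,80),(420,20),(255,20)]: print(u,v,W[v,u].round(3))
p,d=grab_frame('wrist'); cv2.imwrite('pics/w0.png',p[:,:,::-1])
E
```

```text
[[-0.     0.331 -0.943]
 [ 0.001 -0.943 -0.331]
 [-1.    -0.001 -0.   ]]
400 75 [ 0.792 -0.053  0.057]
360 60 [0.758 0.041 0.187]
240 80 [0.779 0.237 0.063]
420 20 [ 0.793 -0.039  0.245]
255 20 [0.892 0.211 0.07 ]
```

```bash
python3 -m handwheel '[{"dp":[0,0,30],"angular":[0,0,0],"gripper":1},{"dp":[10,20,60],"angular":[0,0,0.1],"gripper":1},{"dp":[20,40,100],"angular":[0,0,0.2],"gripper":1},{"dp":[20,40,100],"angular":[0,0,0.2],"gripper":1},{"dp":[20,40,100],"angular":[0,0,0.2],"gripper":1}]'
```

```text
t: 0.65
eef_pos: [0.2025, -0.4788, 0.3316]
ee_rot: [1.34, 1.57, -1.264]
ft_force: [0.8, 0.0, -0.3]
gripper_width: 0.144
```

```bash
python3 -m handwheel '[{"dp":[30,38,10],"angular":[0,0,0.12],"gripper":1},{"dp":[60,76,20],"angular":[0,0,0.25],"gripper":1},{"dp":[90,115,25],"angular":[0,0,0.37],"gripper":1},{"dp":[120,153,30],"angular":[0,0,0.5],"gripper":1},{"dp":[150,191,30],"angular":[0,0,0.62],"gripper":1},{"dp":[180,230,30],"angular":[0,0,0.75],"gripper":1},{"dp":[210,268,30],"angular":[0,0,0.87],"gripper":1},{"dp":[240,306,30],"angular":[0,0,1.0],"gripper":1},{"dp":[270,345,30],"angular":[0,0,1.12],"gripper":1},{"dp":[297,379,30],"angular":[0,0,1.244],"gripper":1},{"dp":[297,379,30],"angular":[0,0,1.244],"gripper":1},{"dp":[297,379,30],"angular":[0,0,1.244],"gripper":1}]'
python3 - <<'E'
from h import *
from scipy.spatial.transform import Rotation as Rt
s=read_state(); print(s['joints'].round(3),Rt.from_euler('xyz',s['ee_rot']).as_matrix().round(3),s['gripper_width'],s['eef_pos'])
E
```

```text
t: 1.85
eef_pos: [0.4995, -0.0997, 0.3595]
ee_rot: [-1.987, 1.568, 2.936]
ft_force: [0.3, -1.0, 0.1]
gripper_width: 0.0
[-0.269  0.144  1.417 -0.     1.583 -0.48 ] [[-0.003  0.978  0.209]
 [ 0.001  0.209 -0.978]
 [-1.    -0.003 -0.001]] 0.000183654098607965 [ 0.49945306 -0.09972486  0.35954746]
```

```bash
python3 -m handwheel '[{"dp":[12,45,0],"angular":[0,0,0],"gripper":1},{"dp":[23,88,0],"angular":[0,0,0],"gripper":1},{"dp":[35,130,0],"angular":[0,0,0],"gripper":1},{"dp":[46,172,0],"angular":[0,0,0],"gripper":1},{"dp":[58,215,0],"angular":[0,0,0],"gripper":1},{"dp":[70,258,0],"angular":[0,0,0],"gripper":1},{"dp":[81,300,0],"angular":[0,0,0],"gripper":1},{"dp":[93,343,0],"angular":[0,0,0],"gripper":1},{"dp":[104,385,0],"angular":[0,0,0],"gripper":1},{"dp":[112,416,0],"angular":[0,0,0],"gripper":1},{"dp":[112,416,0],"angular":[0,0,0],"gripper":1},{"dp":[112,416,0],"angular":[0,0,0],"gripper":1},{"dp":[112,416,0],"angular":[0,0,0],"gripper":1}]'
python3 - <<'E'
from h import *
for n in ('scene','wrist'):
    p,d=grab_frame(n); cv2.imwrite(f'pics/{n}1.png',p[:,:,::-1])
E
```

```text
t: 3.15
eef_pos: [0.6117, 0.3142, 0.3613]
ee_rot: [-0.657, 1.57, -2.019]
ft_force: [-0.2, -0.2, -0.7]
gripper_width: -0.0
```

View pics/scene1.png

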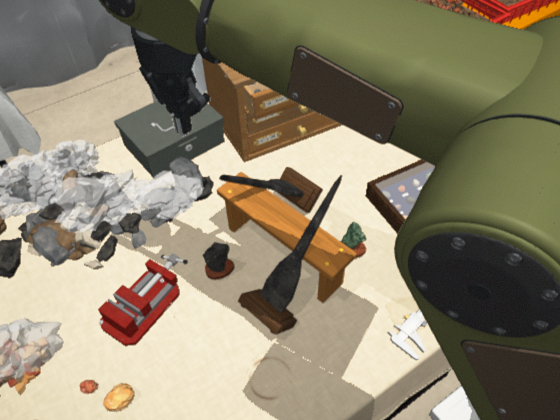

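View pics/wrist1.png

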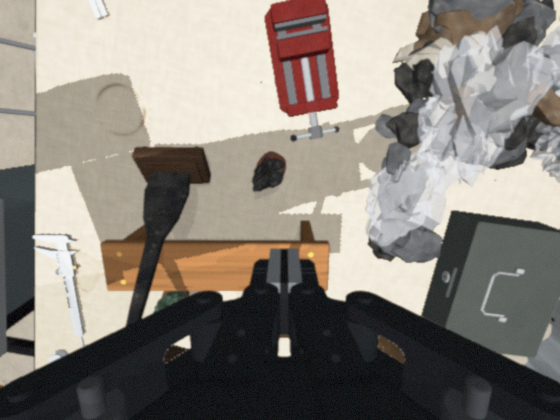

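```bash
python3 -m handwheel '[{"dp":[0,0,-40],"angular":[0,0,0],"gripper":1},{"dp":[0,0,-80],"angular":[0,0,0],"gripper":1},{"dp":[0,0,-115],"angular":[0,0,0],"gripper":1},{"dp":[0,0,-140],"angular":[0,0,0],"gripper":1},{"dp":[0,0,-152],"angular":[0,0,0],"gripper":1},{"dp":[0,0,-152],"angular":[0,0,0],"gripper":1},{"dp":[0,0,-152],"angular":[0,0,0],"gripper":1}]'
python3 - <<'E'
from h import *
for n in ('scene','top'):
    p,d=grab_frame(n); cv2.imwrite(f'pics/{n}2.png',cv2.resize(p[80:260,130:370,::-1],None,fx=3,fy=3))
print(proj('scene',read_state()['eef_pos']))
E
```

```text
t: 3.95
eef_pos: [0.6118, 0.3159, 0.2111]
ee_rot: [1.774, 1.569, 0.413]
ft_force: [-0.6, -0.3, 0.7]
gripper_width: -0.002
[196.58211061 196.69728231]
```

View pics/scene2.png

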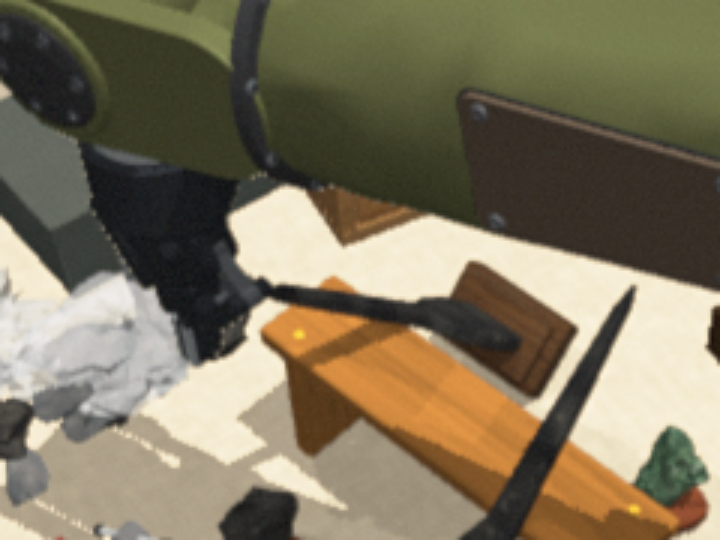

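View pics/top2.png

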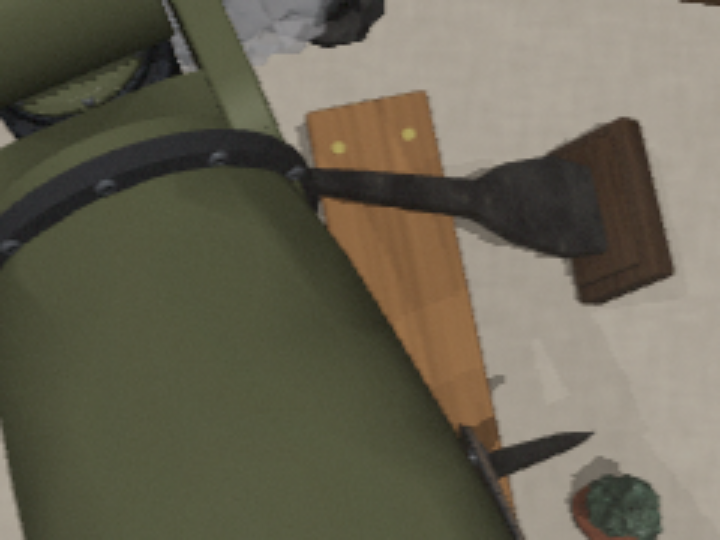

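```bash
python3 -m handwheel '[{"dp":[2,-10,0],"angular":[0,0,0],"gripper":1},{"dp":[4,-20,0],"angular":[0,0,0],"gripper":1},{"dp":[5.3,-25.5,0],"angular":[0,0,0],"gripper":1},{"dp":[6.3,-30.3,0],"angular":[0,0,0],"gripper":1},{"dp":[7.1,-34.3,3],"angular":[0,0,0],"gripper":1},{"dp":[8,-38.2,6],"angular":[0,0,0],"gripper":1},{"dp":[8.8,-42.1,9],"angular":[0,0,0],"gripper":1},{"dp":[9.6,-46,12],"angular":[0,0,0],"gripper":1},{"dp":[10.6,-51,15],"angular":[0,0,0],"gripper":1},{"dp":[11.4,-55,18],"angular":[0,0,0],"gripper":1},{"dp":[12.2,-58.7,21],"angular":[0,0,0],"gripper":1},{"dp":[13,-62.7,24],"angular":[0,0,0],"gripper":1},{"dp":[14.7,-70.5,29],"angular":[0,0,0],"gripper":1},{"dp":[14.7,-70.5,29],"angular":[0,0,0],"gripper":1}]'
cat > look.py <<'E'
import sys
from h import *
from fit import *
k=sys.argv[1]; out=[]
for n in ('scene','top'):
    p,d=grab_frame(n); W=cloud(n,d); np.save(f'{n}{k}.npy',W); np.save(f'{n}{k}_rgb.npy',p)
    out.append(cv2.resize(p[80:280,130:370,::-1],None,fx=1.66,fy=1.66))
cv2.imwrite(f'pics/l{k}.png',np.hstack(out)); s=read_state(); print(s['t'],s['eef_pos'].round(4),s['ft_force'].round(2))
E
python3 look.py 3
```

```text
t: 5.45
eef_pos: [0.6265, 0.2446, 0.2392]
ee_rot: [1.452, 1.57, 0.091]
ft_force: [-1.1, 0.1, -0.1]
gripper_width: -0.001
5.55 [0.6261 0.2454 0.2384] [0.17 1.35 0.13]
```

View pics/l3.png

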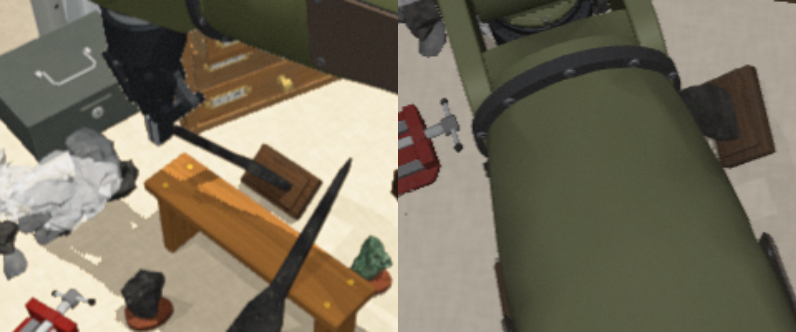

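```bash
python3 -m handwheel '[{"dp":[0.8,-3.9,2],"angular":[0,0,0],"gripper":1},{"dp":[1.6,-7.8,4],"angular":[0,0,0],"gripper":1},{"dp":[2.4,-11.7,6.5],"angular":[0,0,0],"gripper":1},{"dp":[3.3,-15.7,9],"angular":[0,0,0],"gripper":1},{"dp":[4.1,-19.6,11],"angular":[0,0,0],"gripper":1},{"dp":[4.9,-23.5,13],"angular":[0,0,0],"gripper":1},{"dp":[5.7,-27.4,15],"angular":[0,0,0],"gripper":1},{"dp":[6.5,-31.3,17],"angular":[0,0,0],"gripper":1},{"dp":[7.3,-35.2,19],"angular":[0,0,0],"gripper":1},{"dp":[8.2,-39.2,21],"angular":[0,0,0],"gripper":1},{"dp":[8.8,-42,22.5],"angular":[0,0,0],"gripper":1},{"dp":[9.4,-45,24],"angular":[0,0,0],"gripper":1},{"dp":[10,-48,25],"angular":[0,0,0],"gripper":1},{"dp":[10.6,-51,26.5],"angular":[0,0,0],"gripper":1},{"dp":[11,-53,27.5],"angular":[0,0,0],"gripper":1},{"dp":[11,-53,27.5],"angular":[0,0,0],"gripper":1}]'
python3 look.py 4
```

```text
t: 7.15
eef_pos: [0.6371, 0.1923, 0.266]
ee_rot: [1.469, 1.571, 0.109]
ft_force: [-0.3, -0.2, -0.5]
gripper_width: 0.0
7.25 [0.637  0.1926 0.2658] [ 0.67 -0.72  0.63]
```

View pics/l4.png

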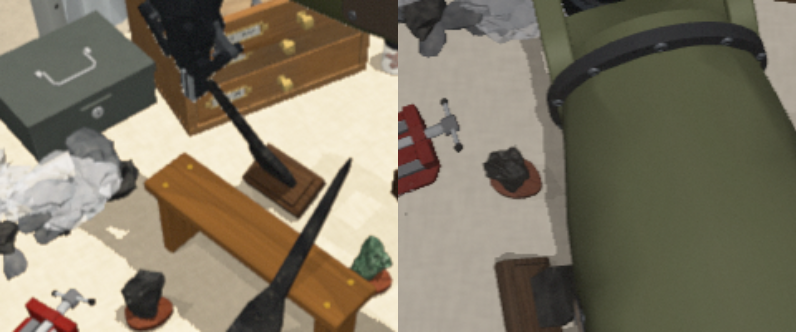

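```bash
python3 -m handwheel '[{"dp":[0.4,-2,0.8],"angular":[0,0,0],"gripper":1},{"dp":[0.8,-4,1.6],"angular":[0,0,0],"gripper":1},{"dp":[1.2,-6,2.4],"angular":[0,0,0],"gripper":1},{"dp":[1.6,-8,3.2],"angular":[0,0,0],"gripper":1},{"dp":[2,-10,4],"angular":[0,0,0],"gripper":1},{"dp":[2.5,-12,4.6],"angular":[0,0,0],"gripper":1},{"dp":[2.9,-14,5.2],"angular":[0,0,0],"gripper":1},{"dp":[3.3,-16,5.8],"angular":[0,0,0],"gripper":1},{"dp":[3.7,-18,6.4],"angular":[0,0,0],"gripper":1},{"dp":[3.7,-18,6.4],"angular":[0,0,0],"gripper":1}]'
python3 look.py 5
```

```text
t: 8.25
eef_pos: [0.6407, 0.1743, 0.2723]
ee_rot: [1.574, 1.571, 0.214]
ft_force: [-0.2, 0.4, 0.5]
gripper_width: -0.005
8.35 [0.6407 0.1746 0.2722] [ 0.27 -0.38  0.66]
```

View pics/l5.png

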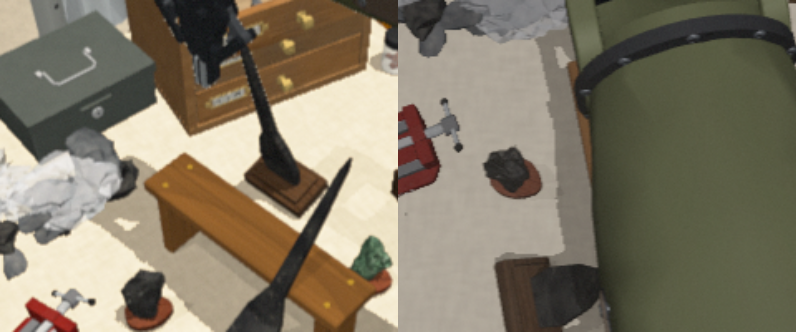

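```bash
python3 -m handwheel '[{"dp":[0,0,0],"angular":[0,0,0],"gripper":1},{"dp":[0,0,0],"angular":[0,0,0],"gripper":1},{"dp":[0,0,0],"angular":[0,0,0],"gripper":1},{"dp":[0,0,0],"angular":[0,0,0],"gripper":1},{"dp":[0,0,0],"angular":[0,0,0],"gripper":1}]'
python3 look.py 6
```

```text
t: 8.85
eef_pos: [0.6407, 0.1746, 0.2722]
ee_rot: [-1.238, 1.571, -2.598]
ft_force: [-0.0, 0.1, 0.6]
gripper_width: 0.002
8.95 [0.6407 0.1746 0.2722] [-0.53  0.41  0.29]
```

View pics/l6.png

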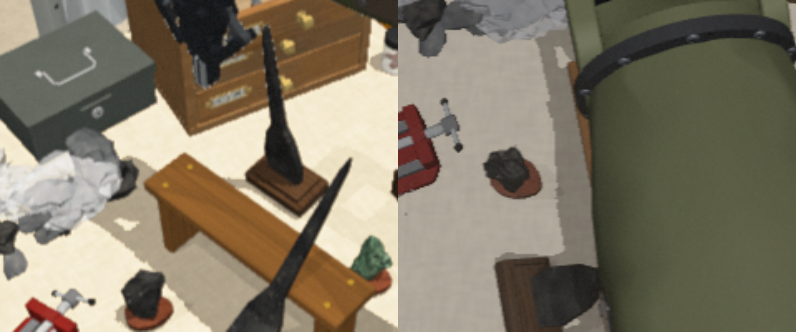

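```bash
python3 -m handwheel '[{"dp":[-2,10,0],"angular":[0,0,0],"gripper":1},{"dp":[-6,30,0],"angular":[0,0,0],"gripper":1},{"dp":[-12,59,10],"angular":[0,0,0],"gripper":1},{"dp":[-12,59,45],"angular":[0,0,0],"gripper":1},{"dp":[-12,59,85],"angular":[0,0,0],"gripper":1},{"dp":[-30,33,90],"angular":[0,0,0],"gripper":1},{"dp":[-55,-3,90],"angular":[0,0,0],"gripper":1},{"dp":[-80,-40,90],"angular":[0,0,0],"gripper":1},{"dp":[-105,-75,90],"angular":[0,0,0],"gripper":1},{"dp":[-130,-105,90],"angular":[0,0,0],"gripper":1},{"dp":[-139,-116,90],"angular":[0,0,0],"gripper":1},{"dp":[-139,-116,90],"angular":[0,0,0],"gripper":1},{"dp":[-139,-116,90],"angular":[0,0,0],"gripper":1}]'
python3 look.py 7
python3 - <<'E'
from fit import *
P=points(np.load('scene7.npy'),np.load('scene7_rgb.npy'))
for nm,p0 in (('L',[.451,.278,-1.3627,.7243]),('R',[.656,.076,1.7766,0.])):
    p,k,e=fit(np.array(p0),P); print(nm,p.round(4),k,round(e,4))
E
```

```text
t: 10.25
eef_pos: [0.5021, 0.0593, 0.3623]
ee_rot: [1.996, 1.57, 0.637]
ft_force: [0.5, 0.4, -0.1]
gripper_width: -0.0
10.35 [0.5023 0.0596 0.3618] [-0.69 -0.62  0.01]
L [ 0.4503  0.2778 -1.3634  0.7241] 3509 0.0024
R [0.6546 0.0762 1.7722 0.0046] 2100 0.0025
```

View pics/l7.png

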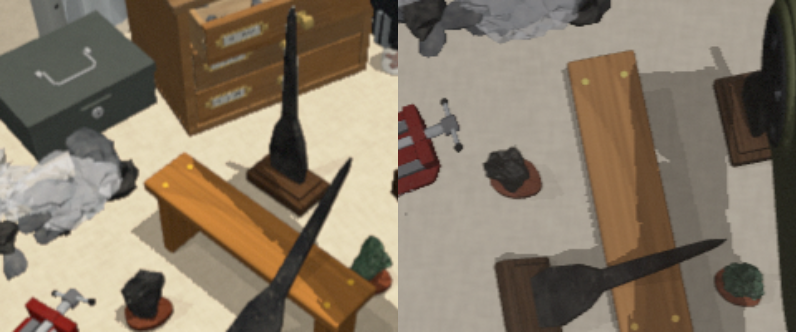

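The right slate stands upright, with fitted tilt 0.005 rad and its feet where they began. The left slate and both stones are undisturbed. Next I lower beside the left tip.

```bash
python3 -m handwheel '[{"dp":[0,0,-40],"angular":[0,0,0],"gripper":1},{"dp":[0,0,-75],"angular":[0,0,0],"gripper":1},{"dp":[0,0,-105],"angular":[0,0,0],"gripper":1},{"dp":[0,0,-128],"angular":[0,0,0],"gripper":1},{"dp":[0,0,-138],"angular":[0,0,0],"gripper":1},{"dp":[0,0,-138],"angular":[0,0,0],"gripper":1},{"dp":[0,0,-138],"angular":[0,0,0],"gripper":1}]'
python3 look.py 8
```

```text
t: 11.05
eef_pos: [0.5023, 0.0589, 0.2251]
ee_rot: [1.43, 1.57, 0.071]
ft_force: [0.8, -0.7, 0.5]
gripper_width: 0.002
11.15 [0.5023 0.0588 0.2254] [ 0.24 -1.13 -0.99]
```

View pics/l8.png

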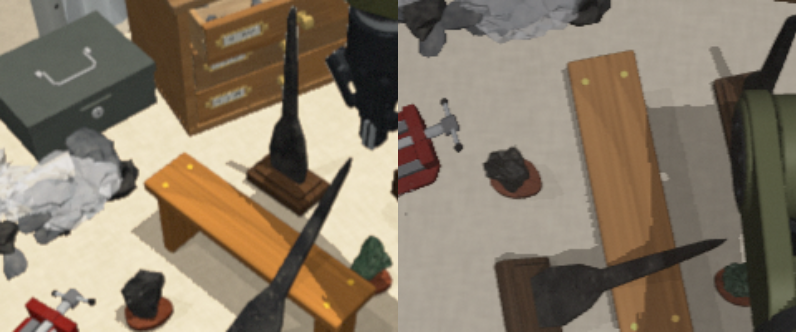

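```bash
python3 -m handwheel '[{"dp":[-2,9.8,0],"angular":[0,0,0],"gripper":1},{"dp":[-4,19.6,0],"angular":[0,0,0],"gripper":1},{"dp":[-5.4,25.4,0],"angular":[0,0,0],"gripper":1},{"dp":[-6.2,29.3,0],"angular":[0,0,0],"gripper":1},{"dp":[-7,33.3,2.5],"angular":[0,0,0],"gripper":1},{"dp":[-7.9,37.2,5],"angular":[0,0,0],"gripper":1},{"dp":[-8.7,41.1,8],"angular":[0,0,0],"gripper":1},{"dp":[-9.5,45,10.5],"angular":[0,0,0],"gripper":1},{"dp":[-10.3,48.9,13],"angular":[0,0,0],"gripper":1},{"dp":[-11.2,52.8,15.5],"angular":[0,0,0],"gripper":1},{"dp":[-12,56.7,18],"angular":[0,0,0],"gripper":1},{"dp":[-12.8,60.6,20],"angular":[0,0,0],"gripper":1},{"dp":[-13.6,64.5,22.5],"angular":[0,0,0],"gripper":1},{"dp":[-14.5,68.5,25],"angular":[0,0,0],"gripper":1},{"dp":[-15.3,72.4,27],"angular":[0,0,0],"gripper":1},{"dp":[-15.3,72.4,27],"angular":[0,0,0],"gripper":1}]'
python3 look.py 9
```

```text
t: 12.75
eef_pos: [0.4863, 0.1315, 0.2515]
ee_rot: [1.744, 1.57, 0.384]
ft_force: [0.7, 0.9, 0.5]
gripper_width: 0.0
12.85 [0.4863 0.131  0.2511] [ 0.35 -0.21  0.73]
```

View pics/l9.png

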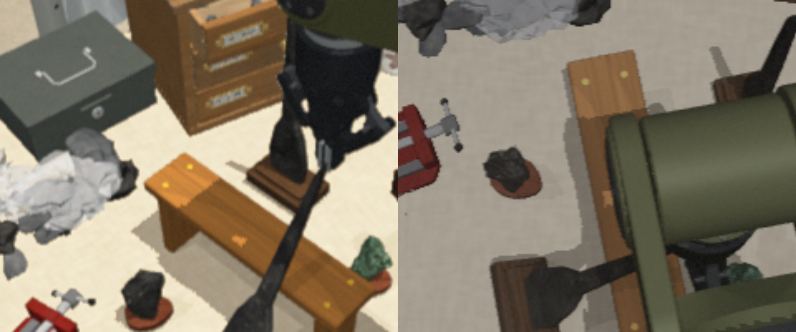

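```bash
python3 -m handwheel '[{"dp":[-0.8,3.9,2],"angular":[0,0,0],"gripper":1},{"dp":[-1.7,7.8,4],"angular":[0,0,0],"gripper":1},{"dp":[-2.5,11.7,6],"angular":[0,0,0],"gripper":1},{"dp":[-3.3,15.6,8],"angular":[0,0,0],"gripper":1},{"dp":[-4.1,19.6,10],"angular":[0,0,0],"gripper":1},{"dp":[-4.8,22.5,11.3],"angular":[0,0,0],"gripper":1},{"dp":[-5.4,25.4,12.5],"angular":[0,0,0],"gripper":1},{"dp":[-5.8,27.4,13.3],"angular":[0,0,0],"gripper":1},{"dp":[-6.2,29.3,14],"angular":[0,0,0],"gripper":1},{"dp":[-6.6,31.3,14.8],"angular":[0,0,0],"gripper":1},{"dp":[-7,33.3,15.5],"angular":[0,0,0],"gripper":1},{"dp":[-7.4,35.2,16.3],"angular":[0,0,0],"gripper":1},{"dp":[-7.9,37.2,17],"angular":[0,0,0],"gripper":1},{"dp":[-8.3,39.1,17.8],"angular":[0,0,0],"gripper":1},{"dp":[-8.3,39.1,17.8],"angular":[0,0,0],"gripper":1}]'
python3 look.py 10
```

```text
t: 14.35
eef_pos: [0.478, 0.1703, 0.2691]
ee_rot: [2.005, 1.571, 0.645]
ft_force: [1.1, -0.5, 0.6]
gripper_width: 0.001
14.45 [0.4781 0.1701 0.269 ] [ 0.01 -0.81 -0.41]
```

View pics/l10.png

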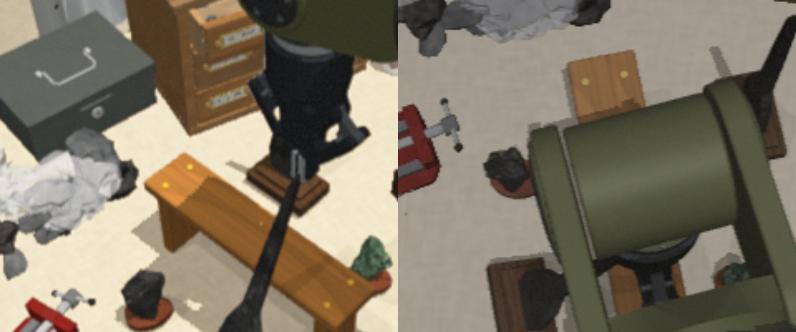

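```bash
python3 -m handwheel '[{"dp":[-0.4,2,0.7],"angular":[0,0,0],"gripper":1},{"dp":[-0.8,4,1.4],"angular":[0,0,0],"gripper":1},{"dp":[-1.2,6,2.1],"angular":[0,0,0],"gripper":1},{"dp":[-1.7,8,2.8],"angular":[0,0,0],"gripper":1},{"dp":[-2.1,10,3.5],"angular":[0,0,0],"gripper":1},{"dp":[-2.5,12,4],"angular":[0,0,0],"gripper":1},{"dp":[-2.9,14,4.5],"angular":[0,0,0],"gripper":1},{"dp":[-2.9,14,4.5],"angular":[0,0,0],"gripper":1},{"dp":[-2.9,14,4.5],"angular":[0,0,0],"gripper":1},{"dp":[-2.9,14,4.5],"angular":[0,0,0],"gripper":1}]'
python3 look.py 11
```

```text
t: 15.45
eef_pos: [0.4752, 0.184, 0.2735]
ee_rot: [-0.872, 1.571, -2.232]
ft_force: [-0.2, 0.1, -0.5]
gripper_width: -0.002
15.55 [0.4752 0.184  0.2734] [0.34 0.44 0.11]
```

View pics/l11.png

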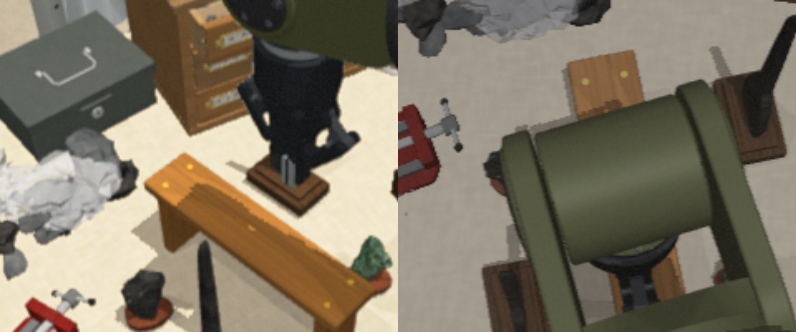

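```bash
python3 -m handwheel '[{"dp":[2,-10,0],"angular":[0,0,0],"gripper":1},{"dp":[6,-30,0],"angular":[0,0,0],"gripper":1},{"dp":[12,-60,5],"angular":[0,0,0],"gripper":1},{"dp":[15,-90,35],"angular":[0,0,0],"gripper":1},{"dp":[5,-120,70],"angular":[0,0,0],"gripper":1},{"dp":[-15,-165,80],"angular":[0,0,0],"gripper":1},{"dp":[-35,-210,80],"angular":[0,0,0],"gripper":1},{"dp":[-55,-250,80],"angular":[0,0,0],"gripper":1},{"dp":[-75,-290,80],"angular":[0,0,0],"gripper":1},{"dp":[-95,-330,80],"angular":[0,0,0],"gripper":1},{"dp":[-110,-370,80],"angular":[0,0,0],"gripper":1},{"dp":[-110,-370,80],"angular":[0,0,0],"gripper":1},{"dp":[-110,-370,80],"angular":[0,0,0],"gripper":1},{"dp":[-110,-370,80],"angular":[0,0,0],"gripper":1},{"dp":[-110,-370,80],"angular":[0,0,0],"gripper":1},{"dp":[-110,-370,80],"angular":[0,0,0],"gripper":1}]'
python3 look.py 12
python3 - <<'E'
from fit import *
for n in (('scene',),('top',),('scene','top')):
  P=np.vstack([points(np.load(m+'12.npy'),np.load(m+'12_rgb.npy')) for m in n])
  for nm,p0 in (('L',[.451,.278,-1.3627,0.]),('R',[.656,.076,1.7766,0.])):
    p,k,e=fit(np.array(p0),P); print(n,nm,p.round(4),k,round(e,4))
E
```

```text
t: 17.15
eef_pos: [0.3655, -0.1852, 0.3535]
ee_rot: [2.995, 1.571, 1.637]
ft_force: [-0.2, 0.1, -0.5]
gripper_width: -0.001
17.25 [ 0.3654 -0.1854  0.3535] [-1.15  0.02  0.62]
('scene',) L [ 0.4504  0.2774 -1.3745 -0.0048] 2657 0.0025
('scene',) R [ 6.5460e-01  7.6300e-02  1.7741e+00 -1.0000e-04] 2110 0.0025
('top',) L [ 4.5350e-01  2.7940e-01 -1.3371e+00  1.1000e-03] 2091 0.0029
('top',) R [0.6582 0.0765 1.7667 0.0018] 2279 0.0025
('scene', 'top') L [ 0.4513  0.278  -1.3627 -0.0032] 4748 0.0027
('scene', 'top') R [6.5640e-01 7.6400e-02 1.7695e+00 7.0000e-04] 4389 0.0026
```

View pics/l12.png

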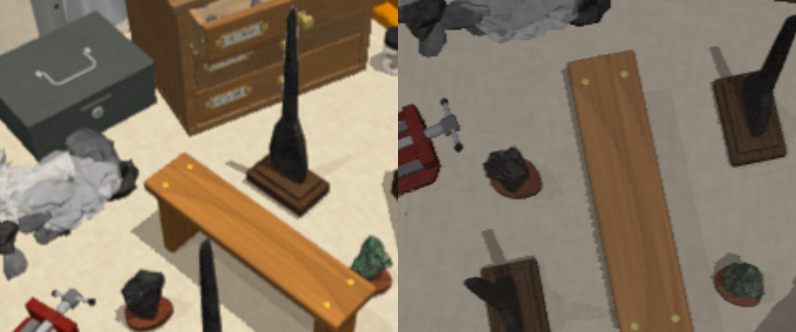

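Both slates stand, both stones are in place and the robot is clear. I'll wait another second for any rocking to settle, then check again and hand in.

```bash
python3 -m handwheel '[{"dp":[0,0,0],"angular":[0,0,0],"gripper":1},{"dp":[0,0,0],"angular":[0,0,0],"gripper":1},{"dp":[0,0,0],"angular":[0,0,0],"gripper":1},{"dp":[0,0,0],"angular":[0,0,0],"gripper":1},{"dp":[0,0,0],"angular":[0,0,0],"gripper":1},{"dp":[0,0,0],"angular":[0,0,0],"gripper":1},{"dp":[0,0,0],"angular":[0,0,0],"gripper":1},{"dp":[0,0,0],"angular":[0,0,0],"gripper":1},{"dp":[0,0,0],"angular":[0,0,0],"gripper":1},{"dp":[0,0,0],"angular":[0,0,0],"gripper":1}]'
python3 look.py 13
python3 - <<'E'
from fit import *
P=np.vstack([points(np.load(m+'13.npy'),np.load(m+'13_rgb.npy')) for m in ('scene','top')])
for nm,p0 in (('L',[.451,.278,-1.3627,0.]),('R',[.656,.076,1.7766,0.])):
    p,k,e=fit(np.array(p0),P); print(nm,p.round(4),k,round(e,4))
A=np.load('top13.npy')
for (x0,x1,y0,y1) in ((175,220,160,205),(315,355,230,270)):
    q=A[y0:y1,x0:x1].reshape(-1,3); q=q[q[:,2]>0.012]; print(np.round(np.nanmin(q,0),3),np.round(np.nanmax(q,0),3))
print(finish_job())
E
```

```text
t: 18.25
eef_pos: [0.3652, -0.1859, 0.3535]
ee_rot: [1.75, 1.571, 0.39]
ft_force: [-0.4, -0.2, -0.6]
gripper_width: -0.001
18.35 [ 0.3652 -0.1859  0.3535] [ 0.3  -0.03  0.73]
L [ 0.4513  0.2779 -1.3631 -0.0053] 4747 0.0027
R [6.5640e-01 7.6400e-02 1.7706e+00 7.0000e-04] 4391 0.0026
[0.569 0.282 0.012] [0.611 0.338 0.102]
[0.451 0.038 0.012] [0.495 0.091 0.09 ]
the job is handed in; nothing more can be done
None
```

I pushed both slates back upright with the closed fingertips, pressing slowly on the underside of each tip: the right one first, then the left. I then moved the arm clear and handed the job in at about 18 s.

- **Slates:** in the last camera fit, the left slate tilts about 0.005 rad and the right about 0.001 rad. Their low feet are within about 1 mm of where they started. Two looks about a second apart agreed to within 0.002 rad and 0.1 mm, so both are at rest.
- **Stones:** the extents of the dark and green stones match the starting picture and both still stand. The left slate's tip hung over the green stone at the start, so only its visible bounds could be compared.
- **Forces:** the wrist readings I took, between pushes and at the end of each, were about 1 N, roughly the sensor's noise.
- **Disagreement:** the top camera alone gave slightly different values from the scene camera. At the start it read the left slate's tilt as 0.67 rad against 0.72, and at the end its turn differed by about 0.04 rad. I relied on the two cameras combined; neither difference affects the result.

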